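# Heft the reagent packs and latch the full ones home

## Robot

A 6-joint arm with a two-finger parallel gripper is mounted at the origin on a cart in front of the work surface, level with it; the furniture and walls round the work are solid. World frame = base frame: x ahead of the robot, y to its left, z up, the work surface at z = 0. Lengths are in mm, angles in degrees, forces in N, time in s.
With the tool pointing down it reaches from about 300 to 850 mm from the base axis. Payload 4.2 kg.
Tool frame: the origin (TCP) lies at the very end of the fingers, on their centre line; the grasp point (between the pads) lies 19 mm behind it; z points along the fingers, y is the line along which they close (so a half turn about z gives the same grasp; the last joint's range is limited). The gripper opens to 91 mm and grips with 3 to 60 N. Pads are 32 mm wide; open, the fingers measure 118 mm over their backs; the gripper's body (76 mm by 178 mm) begins 60 mm behind the grasp point.
Start: joints at [69.156, 18.312, 89.639, -0, 72.044, -1.146], TCP at [193.817, 541.367, 213.976] pointing down, gripper open.
Joint ranges: [-177.97, 177.97], [-48.28, 115.42], [12.27, 149.76], [-77.06, 257.06], [2.81, 150.46], [-146.56, 146.56]. Speed limits (degrees/s): [147.25, 147.25, 180, 180, 180, 180].

## Interface

Orientations are given as [roll, pitch, yaw] about the fixed x, y, z axes, in that order (R = Rz(yaw) Ry(pitch) Rx(roll)).
In Python, from workcell import env, eyes gives the robot as it stands.
- The arm moves only by the tool send_rows, never from a script. Its argument "targets" is text: rows parted by semicolons, each of 7 numbers parted by spaces: the shift along the tool's x, y, z in m, then the turn, a rotation vector about the tool's x, y, z in degrees, then the opening in per cent of the stroke, from 0 (shut) to 100 (fully open). A call has 1 to 12 rows; each row is the pose to reach, as a shift and turn from the pose commanded when the call began, along the tool's axes at that moment; what a row does not reach only later rows make up. A row lasts 1/12 s, in which the tool goes at most 41.7 mm and 7.16 degrees, less where a joint would pass 70% of its speed; a pose out of reach is approached as far as the arm can. A call with a gripper value outside its range is refused whole. The fingers move at their own pace and stop on an object; "grip_force" is the grip in N (left out, the last holds). Time passes only in rows, so rows that repeat a pose let the fingers close. It gives the time, the measured TCP pose, the force, the opening and the grip force at its end, in the units of the state.
- env.state(): the state, without advancing time (a new reading comes with each control period).
- eyes.grab_frame(name): name is "scene" or "top" or "wrist"; returns a dict with "image" (384x512x3 uint8, blue, green, red), "fovy" (degrees; the focal length in pixels is half the picture's height over the tangent of half this angle, whatever the lens; pixels are square), "cx", "cy" (the principal point, pixels), "D" ([k1, k2, p1, p2, k3] as OpenCV has them; the pictures are not rectified), "eye" and "attitude" of the camera in the world. Camera axes: x right, y up, looking along -z (the intrinsics and any distortion apply to the point x, -y, -z); pixel columns grow to the right and rows downward; lengths in mm; the calibration is good to about 2 mm. A picture is of the moment at which its call begins. There is no depth.
- env.job_done(): hands the job in; it is judged then, once.
The state is a dict: "time_s": time; "qpos": joint angles; "qvel": joint speeds; "effort": joint torques, N m; "ee_pos": TCP position; "ee_rot": TCP orientation; "force": force on the tool from outside, world axes, zero at the start; "torque": the same for the moment, N m; "gripper_width": finger opening in mm; "gripper_force": force on a finger pad.
Only numpy, scipy, OpenCV 4.12 (cv2) and the standard library are available. Lean on these libraries where they do the work, as an engineer would, in place of code of your own. Each camera call takes 0.05 s, during which the arm holds its last target. There are 200 camera calls.

## Task

Three identical closed reagent packs stand drawn out in front of their bays in the reagent rack; some are full and some are spent, and only their weight tells. Going from the pack nearest the robot to the farthest, tip up the front end of each pack a little by its grip, about a centimetre, with its far end staying on the rack, to feel its weight, and let it down again. Push every full pack straight back into its bay until the spring latch drops in and it is fully home; leave every spent pack standing drawn out in front of its bay, and do not disturb the other things on the bench.

Things in the scene. Friction and masses are not known exactly. Their poses are not given: they have to be found in the camera images.
- rack: three-bay reagent rack fixed on the bench, place and yaw vary; 250 (x) x 330 mm (y). Origin: centre of its underside. It stands sideways: its +x points into the bays, to the robot's right, its +y away from the robot. Packs stand and slide on its 6 mm aluminium deck (top z = 6 mm). Bay lines at y = -104 (near), 0 (middle), +104 mm (far). White rear housing, 100 mm tall, is the stop, face at x = 105.5 mm
- pack_near: near reagent pack (near, middle and far as seen from the robot): closed white box 100 (x) x 86 (y) x 80 mm, blue lid, black grip at its front, standing in front of the near bay. All look alike; the hidden bottle is full (pack 0.7 to 0.95 kg) or spent (0.2 kg). Origin: centre of its underside; +x to its far end, towards the bay. Tipped at the grip it pivots on its far bottom edge, x = +50 mm. Slides if pushed on its front face
- pack_near_grip (a point): centre of the black grip ledge of the near pack: 40 wide (y), 8 mm thick, 28 mm out from the front face; underside 50 mm above the pack's underside, free below: it can be lifted from beneath with tilted fingers or pinched across its width from above. Axes as the pack's. Lifting that end here takes about 2 to 4 N if full, under 1 N if spent
- home_near (a point): on the deck in the near bay: where the near pack's origin lies when it is fully home; axes as the rack's. The bay's white guide rails, 91 mm apart, 26 mm tall, with rounded noses, begin 35 mm before this point (towards -x)
- latch_near (a joint): spring roller latch in the near bay's rail on the robot's side: 0 rad with its steel roller sprung out, about 0.1 while a pack's side holds it back; drops back to about 0 into the notch in the pack's side when the pack is fully home. Passing it takes some 2 to 6 N over the last 30 mm
- pack_middle: middle reagent pack (near, middle and far as seen from the robot): closed white box 100 (x) x 86 (y) x 80 mm, blue lid, black grip at its front, standing in front of the middle bay. All look alike; the hidden bottle is full (pack 0.7 to 0.95 kg) or spent (0.2 kg). Origin: centre of its underside; +x to its far end, towards the bay. Tipped at the grip it pivots on its far bottom edge, x = +50 mm. Slides if pushed on its front face
- pack_middle_grip (a point): centre of the black grip ledge of the middle pack: 40 wide (y), 8 mm thick, 28 mm out from the front face; underside 50 mm above the pack's underside, free below: it can be lifted from beneath with tilted fingers or pinched across its width from above. Axes as the pack's. Lifting that end here takes about 2 to 4 N if full, under 1 N if spent
- home_middle (a point): on the deck in the middle bay: where the middle pack's origin lies when it is fully home; axes as the rack's. The bay's white guide rails, 91 mm apart, 26 mm tall, with rounded noses, begin 35 mm before this point (towards -x)
- latch_middle (a joint): spring roller latch in the middle bay's rail on the robot's side: 0 rad with its steel roller sprung out, about 0.1 while a pack's side holds it back; drops back to about 0 into the notch in the pack's side when the pack is fully home. Passing it takes some 2 to 6 N over the last 30 mm
- pack_far: far reagent pack (near, middle and far as seen from the robot): closed white box 100 (x) x 86 (y) x 80 mm, blue lid, black grip at its front, standing in front of the far bay. All look alike; the hidden bottle is full (pack 0.7 to 0.95 kg) or spent (0.2 kg). Origin: centre of its underside; +x to its far end, towards the bay. Tipped at the grip it pivots on its far bottom edge, x = +50 mm. Slides if pushed on its front face
- pack_far_grip (a point): centre of the black grip ledge of the far pack: 40 wide (y), 8 mm thick, 28 mm out from the front face; underside 50 mm above the pack's underside, free below: it can be lifted from beneath with tilted fingers or pinched across its width from above. Axes as the pack's. Lifting that end here takes about 2 to 4 N if full, under 1 N if spent
- home_far (a point): on the deck in the far bay: where the far pack's origin lies when it is fully home; axes as the rack's. The bay's white guide rails, 91 mm apart, 26 mm tall, with rounded noses, begin 35 mm before this point (towards -x)
- latch_far (a joint): spring roller latch in the far bay's rail on the robot's side: 0 rad with its steel roller sprung out, about 0.1 while a pack's side holds it back; drops back to about 0 into the notch in the pack's side when the pack is fully home. Passing it takes some 2 to 6 N over the last 30 mm
- duran: clear screw-cap bottle with a blue cap, 72 mm across, 138 mm tall, bystander on the left at the back; origin at the centre of its underside
- ph_meter: yellow hand-held meter lying flat, 170 x 66 x 31 mm, bystander at the front left; origin at the centre of its underside
- filter_box: white and green carton, 64 x 96 x 58 mm, bystander at the back, left of the middle; origin at the centre of its underside

How it is judged:
By the outcome, as a careful person would: the job done as asked, in the order asked, and still so for the second after the job is handed in, with the robot touching nothing.
It also fails if it takes over 72 s, if anything falls off the work surface, if the arm or the gripper's body presses on something with over 40 N, if the wrist force passes 120 N, or if a joint passes its speed limit or range.

## Working session

There is one attempt and no reset: what is moved stays moved. The work goes in short steps, Python scripts to look and compute and a tool call to move; the robot and the scene stay as the last step left them, time stands still between calls to the robot, and variables do not carry over. Pictures are saved under pics/ and viewed, at most 10 in all, crops included, and the job is handed in when it is done.

Besides the shell and the picture viewer there is one more tool, called after ">>>" as name(argument=value, ...), one argument or row to a line, values as JSON. send_rows: Moves the arm, as the interface text tells. Its arguments: {"type":"object","properties":{"targets":{"type":"string"},"grip_force":{"type":"number"}},"required":["targets"]}

```bash
ls; mkdir -p pics; python3 - <<'E'
from workcell import env, eyes
import cv2, numpy as np
ims=[]
for n in ["scene","top"]:
    f=eyes.grab_frame(n); cv2.imwrite(f"pics/{n}0.png",f["image"])
    np.save(f"pics/{n}0.npy",f,allow_pickle=True)
    print(n,{k:v for k,v in f.items() if k!="image"})
print(env.state())
E
```

```text
pics
scene {'fovy': 56.74945050171272, 'cx': 254.05953086476816, 'cy': 188.4075855631448, 'D': array([-0.07730391,  0.        ,  0.        ,  0.        ,  0.        ]), 'eye': array([ -48.23232076, -518.13930879,  586.30035677]), 'attitude': array([ 55.77285076,  -1.38738655, -47.06537342])}
top {'fovy': 57.52229138242355, 'cx': 256.55355211344823, 'cy': 191.31656906281094, 'D': array([0.03010196, 0.        , 0.        , 0.        , 0.        ]), 'eye': array([364.94047372, -19.02784597, 955.07228907]), 'attitude': array([  9.84246242,   2.09284188, -90.39933968])}
{'time_s': 0.1, 'qpos': array([ 6.91567485e+01,  1.83476801e+01,  8.96998071e+01, -2.42798694e-03,
        7.20443966e+01, -1.14695158e+00]), 'qvel': array([ 0.07241009,  0.00476791, -0.14788986, -0.06906873, -0.04024737,
       -0.05186567]), 'effort': array([ 9.31075992e-04, -4.13335168e+01, -2.32511348e+01,  7.27492827e-02,
        4.21467551e-02, -6.02352770e-05]), 'ee_pos': array([193.65338844, 540.92153039, 213.20469806]), 'ee_rot': array([-1.79908088e+02,  4.68854448e-04,  1.60304451e+02]), 'force': array([-0.13519737, -0.0081713 ,  0.01819577]), 'torque': array([-0.02150863,  0.00496927, -0.05531255]), 'gripper_force': 0.0, 'gripper_width': 91.36995160738908}
```

View pics/scene0.png

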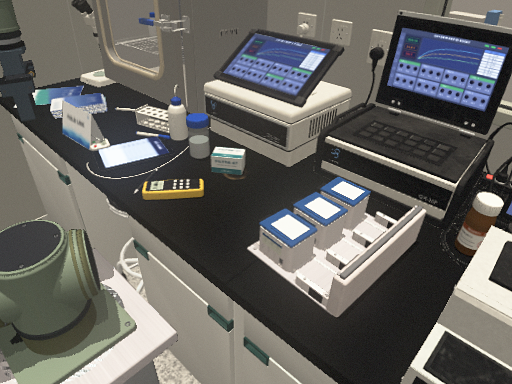

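View pics/top0.png

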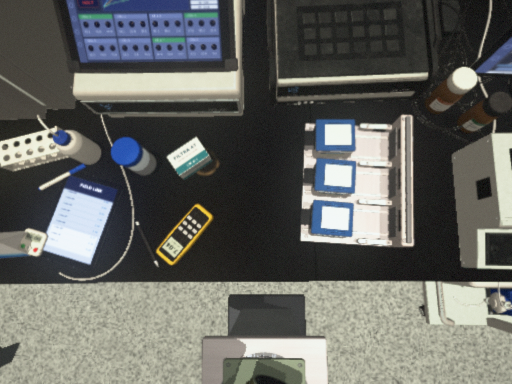

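The top view shows the three blue lids at (332,218), (333,177) and (335,136). The rack spans columns 302-413 and rows 117-245, with the bays to the right. The grips are on the left side of the packs.

```bash
cat > h.py <<'E'
import numpy as np, cv2
from scipy.spatial.transform import Rotation as R
def ray(f,px):
    fl=192/np.tan(np.radians(f["fovy"]/2)); K=np.array([[fl,0,f["cx"]],[0,fl,f["cy"]],[0,0,1]])
    u=cv2.undistortPoints(np.float64(px).reshape(-1,1,2),K,f["D"]).reshape(-1,2)
    d=np.c_[u[:,0],-u[:,1],-np.ones(len(u))]
    return d@R.from_euler("xyz",f["attitude"],degrees=True).as_matrix().T
def plane(f,px,z):
    d=ray(f,px); return f["eye"]+d*((z-f["eye"][2])/d[:,2])[:,None]
def lids(f,box):
    hsv=cv2.cvtColor(f["image"],cv2.COLOR_BGR2HSV)
    m=cv2.inRange(hsv,(95,120,40),(125,255,255)); k=np.zeros_like(m); x0,y0,x1,y1=box; k[y0:y1,x0:x1]=1; m*=k
    cs,_=cv2.findContours(m,cv2.RETR_EXTERNAL,cv2.CHAIN_APPROX_NONE)
    return [c for c in cs if cv2.contourArea(c)>300]
def rects(f,box,z=86):
    out=[]
    for c in lids(f,box):
        w=plane(f,c.reshape(-1,2),z)[:,:2].astype(np.float32)
        (cx,cy),(a,b),t=cv2.minAreaRect(w)
        out.append((cx,cy,a,b,t))
    return sorted(out)
E
python3 - <<'E'
from h import *
f=np.load("pics/top00.npy" if 0 else "pics/top0.npy",allow_pickle=True).item(); s=np.load("pics/scene0.npy",allow_pickle=True).item()
for r in rects(f,(300,100,420,250)): print("top",np.round(r,1))
for r in rects(s,(230,160,390,280)): print("scene",np.round(r,1))
print(plane(f,[(302,240),(302,122)],6).round(1))
# rack
img=f["image"]
c=cv2.resize(img[105:255,285:425],None,fx=4,fy=4,interpolation=cv2.INTER_CUBIC); cv2.imwrite("pics/c1.png",c)
c=cv2.resize(s["image"][165:315,235:435],None,fx=4,fy=4,interpolation=cv2.INTER_CUBIC); cv2.imwrite("pics/c2.png",c)
E
```

```text
top [ 447.4 -173.3   97.1   79.7   84.5]
top [ 555.  -185.2   96.7   80.3   83.9]
top [ 663.  -191.2   97.9   80.6   88.6]
scene [ 444.2 -175.9   98.8   84.3   84.1]
scene [ 551.4 -188.3   99.1   84.1   84.7]
scene [ 657.2 -193.3   99.5   86.5   87.8]
[[ 396.2 -106.2    6. ]
 [ 727.6 -115.8    6. ]]
```

View pics/c1.png

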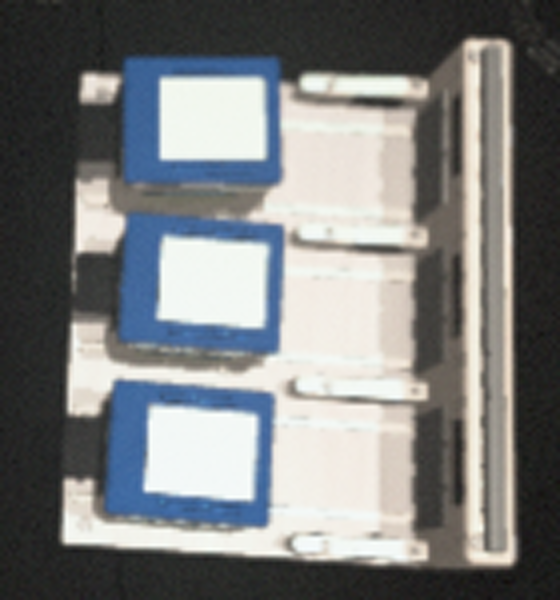

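View pics/c2.png

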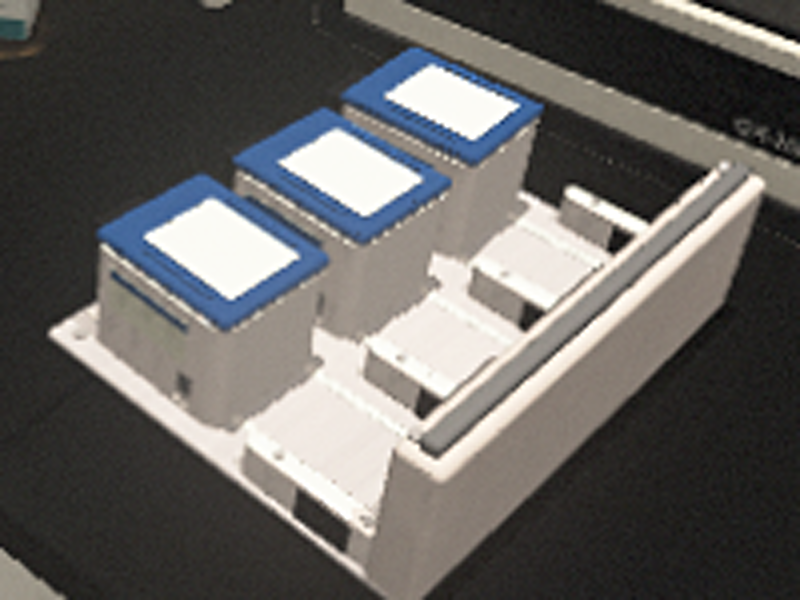

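```bash
cat >> h.py <<'E'
import json,os
def plan(wps,open_=66,commit=True,rate=(38,6.5)):
    """wps: list of (pos mm, yaw deg[, tilt deg about tool y]) ; prints round-number rows from commanded pose"""
    if os.path.exists("cmd.json"): c=json.load(open("cmd.json")); p0=np.array(c["p"]); r0=R.from_quat(c["q"])
    else: p0=np.array([193.817,541.367,213.976]); r0=R.from_euler("xyz",[180,0,160.302],degrees=True)
    for w in wps:
        tilt=w[2] if len(w)>2 else 0
        r1=R.from_euler("xyz",[180,0,w[1]],degrees=True)*R.from_euler("y",tilt,degrees=True)
        s=r0.inv().apply(np.array(w[0])-p0)/1000; v=(r0.inv()*r1).as_rotvec(degrees=True)
        s=s.round(4); v=v.round(1); print("%g %g %g %g %g %g"%(*s,*v), "rows>=%.1f"%max(np.linalg.norm(s)*1000/41.7,np.linalg.norm(v)/7.16))
    if commit: json.dump({"p":list(p0+r0.apply(s*1000)),"q":list((r0*R.from_rotvec(v,degrees=True)).as_quat())},open("cmd.json","w"))
def rackpose(): 
    return json.load(open("rack.json"))
E
python3 - <<'E'
from h import *
f=np.load("pics/top0.npy",allow_pickle=True).item()
cr=lambda L:(np.array(L)+.5)/4-.5+[285,105]
a=plane(f,cr([(62,545),(82,73)]),6); h=plane(f,cr([(466,565),(517,567),(465,40),(513,38)]),100); n=plane(f,cr([(290,547),(293,387),(293,233),(300,80)]),32)
print(a.round(1),h.round(1),n.round(1))
d=a[1]-a[0]; print("yaw",np.degrees(np.arctan2(d[1],d[0]))-90)
d=h[2]-h[0]; print("yaw",np.degrees(np.arctan2(d[1],d[0]))-90);d=h[3]-h[1]; print("yaw",np.degrees(np.arctan2(d[1],d[0]))-90);d=n[3]-n[0]; print("yaw",np.degrees(np.arctan2(d[1],d[0]))-90)
plan([((450,-60,210),87)])
E
```

```text
[[ 393.9 -101.2    6. ]
 [ 724.8 -124.5    6. ]] [[ 377.9 -330.5  100. ]
 [ 376.6 -359.8  100. ]
 [ 705.2 -354.6  100. ]
 [ 705.7 -384.2  100. ]] [[ 390.9 -245.2   32. ]
 [ 495.  -253.1   32. ]
 [ 599.2 -258.8   32. ]
 [ 706.5 -269.3   32. ]]
yaw -94.0354696265496
yaw -94.21068469865602
yaw -94.22864365287172
yaw -94.37077313379376
-0.4439 -0.4798 0.004 0 -0 73.3 rows>=15.7
```

```bash
rm cmd.json; python3 - <<'E'
from h import *
plan([((340,240,210),125)]); plan([((460,-90,210),86)])
E
```

```text
-0.2392 -0.2345 0.004 0 -0 35.3 rows>=8.0
-0.3391 -0.091 -0 -0 -0 39 rows>=8.4
```

>>> send_rows(
  targets="-0.06 -0.0586 0.001 0 0 8.8 66; -0.12 -0.117 0.002 0 0 17.6 66; -0.18 -0.176 0.003 0 0 26.5 66; -0.2392 -0.2345 0.004 0 0 35.3 66; -0.2392 -0.2345 0.004 0 0 35.3 66; -0.2392 -0.2345 0.004 0 0 35.3 66; -0.2392 -0.2345 0.004 0 0 35.3 66; -0.2392 -0.2345 0.004 0 0 35.3 66; -0.2392 -0.2345 0.004 0 0 35.3 66; -0.2392 -0.2345 0.004 0 0 35.3 66; -0.2392 -0.2345 0.004 0 0 35.3 66; -0.2392 -0.2345 0.004 0 0 35.3 66",
)

```text
time_s: 1.1
ee_pos: [339.6, 240.9, 209.9]
ee_rot: [-180.0, -0.0, 125.1]
force: [0.4, 0.8, 0.6]
gripper_width: 60.2
gripper_force: 0.0
```

>>> send_rows(
  targets="-0.3391 -0.091 0 0 0 39 66; -0.3391 -0.091 0 0 0 39 66; -0.3391 -0.091 0 0 0 39 66; -0.3391 -0.091 0 0 0 39 66; -0.3391 -0.091 0 0 0 39 66; -0.3391 -0.091 0 0 0 39 66; -0.3391 -0.091 0 0 0 39 66; -0.3391 -0.091 0 0 0 39 66; -0.3391 -0.091 0 0 0 39 66; -0.3391 -0.091 0 0 0 39 66; -0.3391 -0.091 0 0 0 39 66; -0.3391 -0.091 0 0 0 39 66",
)

```text
time_s: 2.1
ee_pos: [459.7, -88.2, 209.6]
ee_rot: [-179.9, -0.1, 86.1]
force: [0.6, 0.4, -0.4]
gripper_width: 60.4
gripper_force: 0.0
```

```bash
python3 - <<'E'
from h import *
from workcell import env,eyes
f=eyes.grab_frame("wrist"); np.save("pics/w1.npy",f,allow_pickle=True); cv2.imwrite("pics/w1.png",f["image"])
print({k:v for k,v in f.items() if k!="image"})
s=env.state(); print(s["time_s"],s["ee_pos"],s["ee_rot"],s["force"],s["gripper_width"])
for r in rects(f,(0,0,512,384)): print(np.round(r,1))
E
```

```text
{'fovy': 69.4461655306221, 'cx': 255.88774632477845, 'cy': 193.57113786811044, 'D': array([-0.0039802,  0.       ,  0.       ,  0.       ,  0.       ]), 'eye': array([463.76731564, -23.1003616 , 380.35356927]), 'attitude': array([-13.53525855,   0.08460962,  -3.86352603])}
2.15 [459.66531316 -88.10901991 209.73268031] [-1.79952671e+02 -4.32458596e-02  8.61544786e+01] [-0.39998019  0.71526434 -0.48084463] 60.28689262586732
[ 452.5 -132.8   17.9   81.3   86.2]
```

View pics/w1.png

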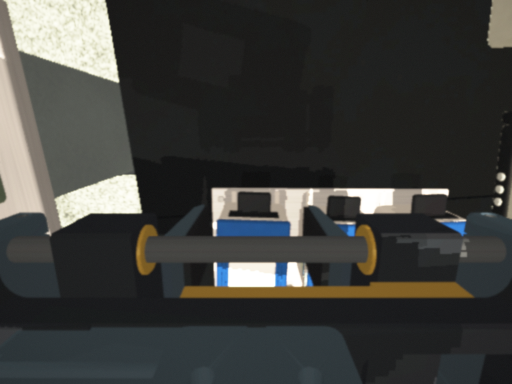

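The wrist view shows the three black grips at about (254,203), (344,207) and (429,204), over the white deck. The near lid's front edge runs along row 220, from column 217 to 290.

```bash
cat >> h.py <<'E'
def xdir(yaw): return np.array([np.cos(np.radians(yaw)),np.sin(np.radians(yaw))])
E
python3 - <<'E'
from h import *
f=np.load("pics/w1.npy",allow_pickle=True).item()
g=cv2.cvtColor(f["image"],cv2.COLOR_BGR2GRAY)
# grip: rows 193-212; find left/right edges by column profile
for n,(c0,c1) in {"near":(226,284),"mid":(316,372),"far":(402,460)}.items():
    L=[];Rr=[]
    for r in range(199,211):
        row=g[r,c0:c1].astype(float); d=np.where(row<80)[0]
        L.append((c0+d[0]-.5,r)); Rr.append((c0+d[-1]+.5,r))
    l=plane(f,L,64)[:,:2]; q=plane(f,Rr,64)[:,:2]
    top=[]
    for c in range(int(np.median([x for x,_ in L]))+5,int(np.median([x for x,_ in Rr]))-4):
        col=g[180:212,c].astype(float); d=np.where(col<80)[0]; d=d[d>9]; top.append((c,180+d[0]-.5))
    t=plane(f,top,64)[:,:2]; p=np.polyfit(t[:,0],t[:,1],1)
    print(n,"L",np.median(l,0).round(1),"R",np.median(q,0).round(1),"front",t.mean(0).round(1),"frontslope yaw",np.degrees(np.arctan(p[0]))-90, "px",L[0],Rr[0],top[5])
# lid front edges
hsv=cv2.cvtColor(f["image"],cv2.COLOR_BGR2HSV); m=cv2.inRange(hsv,(95,120,40),(125,255,255))
for n,(c0,c1) in {"near":(221,287),"mid":(338,353),"far":(446,464)}.items():
    e=[]
    for c in range(c0,c1):
        d=np.where(m[205:240,c]>0)[0]
        if len(d): e.append((c,205+d[0]-.5))
    t=plane(f,e,86)[:,:2]; p=np.polyfit(t[:,0],t[:,1],1); print(n,"lid front",t.mean(0).round(1),np.degrees(np.arctan(p[0]))-90,e[0],e[-1])
d=np.where(m[226]>0)[0]; d=d[(d>205)&(d<300)]; print(d[0],d[-1],plane(f,[(d[0]-.5,226),(d[-1]+.5,226)],86))
E
```

```text
near L [ 435.5 -110.9] R [ 473.4 -113.4] front [454.9 -96.9] frontslope yaw -97.67086057068269 px (np.float64(237.5), 199) (np.float64(270.5), 199) (247, np.float64(191.5))
mid L [ 542. -118.] R [ 579.3 -120.5] front [ 560.3 -109. ] frontslope yaw -99.21977132519648 px (np.float64(327.5), 199) (np.float64(359.5), 199) (337, np.float64(195.5))
far L [ 641.4 -124.7] R [ 698.4 -128.6] front [ 668.2 -113.5] frontslope yaw -88.72314465962653 px (np.float64(411.5), 199) (np.float64(459.5), 199) (421, np.float64(194.5))
near lid front [ 453.8 -124.6] -95.90826640424461 (221, np.float64(219.5)) (286, np.float64(221.5))
mid lid front [ 556.  -136.1] -93.85022949965477 (338, np.float64(224.5)) (352, np.float64(224.5))
far lid front [ 678.6 -141.2] -91.53456785973209 (446, np.float64(222.5)) (463, np.float64(221.5))
218 288 [[ 412.94507704 -128.31188255   86.        ]
 [ 492.61994006 -133.64827874   86.        ]]
```

```bash
python3 - <<'E'
from h import *
plan([((455,-104.5,90),84.5),((455,-104.5,42),84.5)])
E
```

```text
-0.0148 -0.0039 0.12 -0 -0 1.5 rows>=2.9
-0.0148 -0.0039 0.168 -0 -0 1.5 rows>=4.0
```

>>> send_rows(
  targets="-0.0148 -0.0039 0.04 0 0 1.5 66; -0.0148 -0.0039 0.08 0 0 1.5 66; -0.0148 -0.0039 0.12 0 0 1.5 66; -0.0148 -0.0039 0.145 0 0 1.5 66; -0.0148 -0.0039 0.168 0 0 1.5 66; -0.0148 -0.0039 0.168 0 0 1.5 66; -0.0148 -0.0039 0.168 0 0 1.5 66; -0.0148 -0.0039 0.168 0 0 1.5 66",
)

```text
time_s: 2.82
ee_pos: [456.1, -103.8, 43.3]
ee_rot: [179.9, 0.0, 84.6]
force: [-0.8, 0.2, 0.5]
gripper_width: 60.3
gripper_force: 0.0
```

```bash
python3 - <<'E'
from h import *
from workcell import env,eyes
a=eyes.grab_frame("wrist")["image"]; s=eyes.grab_frame("scene")["image"]
w=cv2.resize(a[150:384,100:420],None,fx=1.6,fy=1.6); s=cv2.resize(s[165:315,180:380],None,fx=2.5,fy=2.5)
h=w.shape[0]; im=np.zeros((h+s.shape[0]-374+374,max(w.shape[1],s.shape[1]),3),np.uint8)
cv2.imwrite("pics/w2.png",s)
st=env.state(); print(st["ee_pos"],st["ee_rot"],st["force"])
E
```

```text
[ 456.47229236 -104.32953888   43.70075476] [1.79780316e+02 2.60862314e-02 8.45527917e+01] [0.31040556 0.05749139 0.66097205]
```

View pics/w2.png

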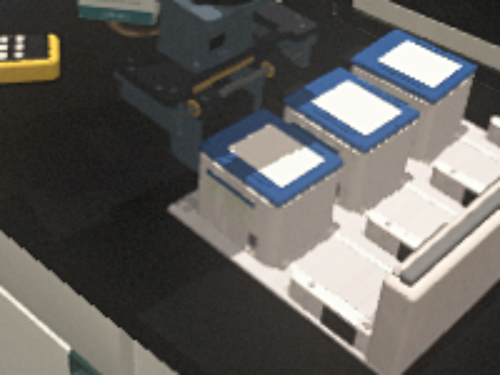

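The gripper straddles the near grip in front of the pack. Next I'll pinch it gently.

>>> send_rows(
  targets="0 0 0 0 0 0 40; 0 0 0 0 0 0 30; 0 0 0 0 0 0 30; 0 0 0 0 0 0 30; 0 0 0 0 0 0 30; 0 0 0 0 0 0 30",
  grip_force=12,
)

```text
time_s: 3.42
ee_pos: [455.5, -104.6, 42.5]
ee_rot: [179.9, -0.0, 84.5]
force: [-0.6, 1.0, 6.2]
gripper_width: 40.0
gripper_force: 12.0
```

```bash
cat > rd.py <<'E'
from h import *
from workcell import env,eyes
F=[];T=[];P=[]
for i in range(8):
    eyes.grab_frame("wrist"); s=env.state(); F.append(s["force"]);T.append(s["torque"]);P.append(s["ee_pos"])
print(s["time_s"],"F",np.mean(F,0).round(2),"+-",np.std(F,0).round(2),"T",np.mean(T,0).round(3),"P",np.mean(P,0).round(1),s["ee_rot"].round(2),s["gripper_width"],s["gripper_force"])
E
python3 rd.py; python3 - <<'E'
from h import *
# pivot lift: tcp arc. tool tilt about tool y
c=json.load(open("cmd.json"));p=np.array(c["p"]);r0=R.from_quat(c["q"]);print(p,r0.as_euler("xyz",degrees=True))
E
```

```text
3.8167 F [-0.42  0.62  5.8 ] +- [0.37 0.54 0.56] T [0.029 0.091 0.048] P [ 455.5 -104.6   42.5] [179.93  -0.    84.5 ] 39.7428952122321 12.000730186700821
[ 455.0244991  -104.49372273   41.976     ] [180.      0.     84.502]
```

>>> send_rows(
  targets="-0.0004 0 -0.0013 0 0.6 0 30; -0.0008 0 -0.0026 0 1.2 0 30; -0.0012 0 -0.0039 0 1.9 0 30; -0.0017 0 -0.0052 0 2.5 0 30; -0.0022 0 -0.0065 0 3.1 0 30; -0.0027 0 -0.0078 0 3.8 0 30; -0.0031 0 -0.009 0 4.4 0 30; -0.0036 0 -0.0103 0 5 0 30; -0.0036 0 -0.0103 0 5 0 30; -0.0036 0 -0.0103 0 5 0 30; -0.0036 0 -0.0103 0 5 0 30; -0.0036 0 -0.0103 0 5 0 30",
)

```text
time_s: 4.82
ee_pos: [454.6, -108.2, 52.1]
ee_rot: [-180.0, -5.0, 84.5]
force: [1.5, 1.7, -2.1]
gripper_width: 39.9
gripper_force: 12.0
```

```bash
python3 rd.py
```

```text
5.2167 F [ 1.63  0.43 -2.57] +- [0.52 0.54 0.55] T [-0.163 -0.42   0.165] P [ 454.6 -108.2   52.1] [-180.     -4.98   84.52] 39.65323361619378 12.004096359014511
```

```bash
cat >> h.py <<'E'
def commit(s,v):
    c=json.load(open("cmd.json")); p=np.array(c["p"]); r=R.from_quat(c["q"])
    json.dump({"p":list(p+r.apply(np.array(s)*1000)),"q":list((r*R.from_rotvec(v,degrees=True)).as_quat())},open("cmd.json","w"))
def bay(X,Y,z=42.5): 
    o=np.array([550.5,-237.4]); q=o+X*xdir(-94.2)+Y*xdir(-4.2); return (q[0],q[1],z)
E
python3 - <<'E'
from h import *
commit([-.0036,0,-.0103],[0,5,0])
plan([((454.8,-106.3,47.5),84.5,2.5),((455,-104.5,42.6),84.5)])
plan([(bay(-125.5,-104),85.8),(bay(-80,-104),85.8),(bay(-45,-104),85.8),(bay(-35,-104),85.8)])
E
```

```text
0.0014 -0.0001 0.0049 -0 -2.5 0 rows>=0.3
0.0027 -0 0.01 -0 -5 0 rows>=0.7
0 0.001 0 -0 -0 -1.3 rows>=0.2
-0.0455 0.002 0 -0 -0 -1.3 rows>=1.1
-0.0805 0.0028 0 -0 -0 -1.3 rows>=1.9
-0.0905 0.003 0 -0 -0 -1.3 rows>=2.2
```

>>> send_rows(
  targets="0.0003 0 0.0012 0 -0.6 0 30; 0.0007 0 0.0025 0 -1.2 0 30; 0.001 0 0.0037 0 -1.9 0 30; 0.0014 0 0.0049 0 -2.5 0 30; 0.0017 0 0.0062 0 -3.1 0 30; 0.002 0 0.0075 0 -3.8 0 30; 0.0024 0 0.0088 0 -4.4 0 30; 0.0027 0 0.01 0 -5 0 30; 0.0027 0 0.01 0 -5 0 30; 0.0027 0 0.01 0 -5 0 30; 0.0027 0 0.01 0 -5 0 30; 0.0027 0 0.01 0 -5 0 30",
)

```text
time_s: 6.22
ee_pos: [454.8, -104.3, 42.5]
ee_rot: [-180.0, -0.0, 84.5]
force: [-0.8, -0.3, -0.6]
gripper_width: 40.0
gripper_force: 12.0
```

>>> send_rows(
  targets="0 0.0005 0 0 0 -0.7 30; 0 0.001 0 0 0 -1.3 30; -0.008 0.0012 0 0 0 -1.3 30; -0.016 0.0014 0 0 0 -1.3 30; -0.026 0.0016 0 0 0 -1.3 30; -0.036 0.0018 0 0 0 -1.3 30; -0.0455 0.002 0 0 0 -1.3 30; -0.055 0.0022 0 0 0 -1.3 30; -0.065 0.0024 0 0 0 -1.3 30; -0.073 0.0026 0 0 0 -1.3 30; -0.0805 0.0028 0 0 0 -1.3 30; -0.0905 0.003 0 0 0 -1.3 30",
  grip_force=25,
)

```text
time_s: 7.22
ee_pos: [449.4, -194.8, 42.5]
ee_rot: [180.0, -0.1, 85.7]
force: [3.7, 7.9, 1.1]
gripper_width: 39.4
gripper_force: 25.0
```

```bash
python3 rd.py; python3 - <<'E'
from h import *
plan([(bay(X,-104),85.8) for X in (-20,-14,-10)],commit=False)
E
```

```text
7.6167 F [ 1.8  -2.93 -2.64] +- [0.61 0.97 1.08] T [-0.523 -0.185  0.284] P [ 450.  -196.5   42.5] [1.7992e+02 8.0000e-02 8.5870e+01] 39.01779588746456 25.01301884651184
-0.015 0 0 -0 -0 0 rows>=0.4
-0.021 0 0 -0 -0 0 rows>=0.5
-0.025 0 0 -0 -0 0 rows>=0.6
```

>>> send_rows(
  targets="-0.003 0 0 0 0 0 30; -0.006 0 0 0 0 0 30; -0.009 0 0 0 0 0 30; -0.012 0 0 0 0 0 30; -0.014 0 0 0 0 0 30; -0.016 0 0 0 0 0 30; -0.018 0 0 0 0 0 30; -0.019 0 0 0 0 0 30; -0.02 0 0 0 0 0 30; -0.02 0 0 0 0 0 30",
)

```text
time_s: 8.45
ee_pos: [447.4, -213.8, 42.5]
ee_rot: [-179.9, -0.1, 85.7]
force: [0.8, 5.6, 1.9]
gripper_width: 39.6
gripper_force: 25.0
```

```bash
python3 rd.py; python3 -c "
from h import *; commit([-.02,0,0],[0,0,0])"
```

```text
8.85 F [1.   5.24 1.99] +- [0.32 0.46 0.42] T [ 0.759 -0.313  0.057] P [ 447.4 -213.8   42.5] [-1.7994e+02 -1.1000e-01  8.5740e+01] 39.74947067299388 25.002659261226654
```

>>> send_rows(
  targets="-0.001 0 0 0 0 0 30; -0.001 0 0 0 0 0 30; -0.002 0 0 0 0 0 30; -0.002 0 0 0 0 0 30; -0.003 0 0 0 0 0 30; -0.003 0 0 0 0 0 30; -0.003 0 0 0 0 0 30",
)

```text
time_s: 9.43
ee_pos: [447.3, -213.9, 42.6]
ee_rot: [-179.9, -0.4, 85.7]
force: [3.8, 16.9, 4.9]
gripper_width: 39.6
gripper_force: 25.0
```

```bash
python3 rd.py; python3 -c "
from h import *; commit([-.003,0,0],[0,0,0])"
```

```text
9.8333 F [ 3.62 16.17  4.82] +- [0.53 0.5  0.5 ] T [ 2.596 -0.868  0.242] P [ 447.3 -213.9   42.6] [-179.92   -0.39   85.66] 39.95035877066972 25.02053529024124
```

>>> send_rows(
  targets="0.0035 0 0 0 0 0 30; 0.0035 0 0 0 0 0 30; 0.0035 0 0 0 0 0 66; 0.0035 0 0 0 0 0 66; 0.0035 0 0 0 0 0 66; 0.0035 0 -0.03 0 0 0 66; 0.0035 0 -0.06 0 0 0 66; 0.03 0 -0.1 0 0 0 66; 0.06 0 -0.1 0 0 0 66; 0.09 0 -0.1 0 0 0 66; 0.12 0 -0.1 0 0 0 66; 0.12 0 -0.1 0 0 0 66",
)

```text
time_s: 10.83
ee_pos: [456.1, -94.8, 142.7]
ee_rot: [-180.0, -0.1, 86.0]
force: [-0.1, -0.1, 0.6]
gripper_width: 60.0
gripper_force: 0.0
```

```bash
python3 - <<'E'
from h import *
commit([.12,0,-.1],[0,0,0])
from workcell import env,eyes
f=eyes.grab_frame("scene"); t=eyes.grab_frame("top"); np.save("pics/top1.npy",t,allow_pickle=True); np.save("pics/scene1.npy",f,allow_pickle=True)
for r in rects(t,(300,100,420,250)): print("top",np.round(r,1))
for r in rects(f,(230,160,420,300)): print("scene",np.round(r,1))
print("home",bay(55.5,-104))
a=cv2.resize(f["image"][190:310,240:420],None,fx=4,fy=4,interpolation=cv2.INTER_CUBIC); cv2.imwrite("pics/s1.png",a)
E
```

```text
top [ 662.2 -191.2   97.2   82.9   88. ]
scene [ 437.3 -282.7   93.8   83.4   85.5]
scene [ 550.7 -188.2   99.3   84.4   84.7]
scene [ 656.7 -193.7   99.6   86.9   88.7]
home (np.float64(442.71457442807275), np.float64(-285.1341809846837), 42.5)
```

View pics/s1.png

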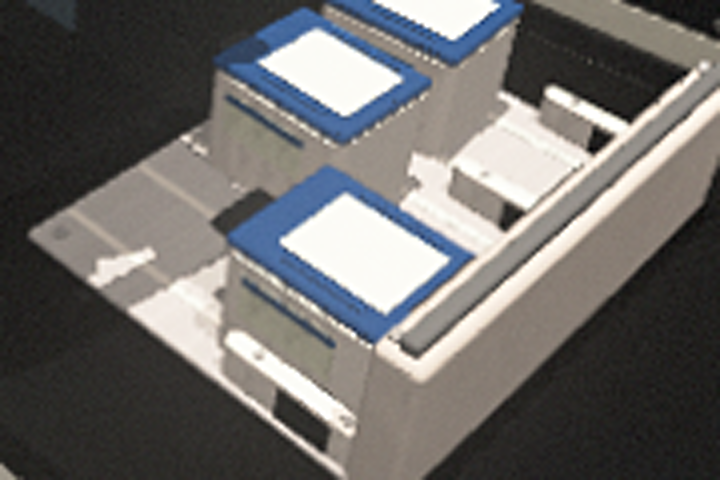

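The near pack now sits between its rails, against the housing. I'll confirm it is home with a low push on its front face, straddling the grip.

```bash
python3 - <<'E'
from h import *
plan([(bay(-45,-104,125),85.8),(bay(-30,-104,32),85.8),(bay(-18,-104,32),85.8),(bay(-10,-104,32),85.8)])
E
```

```text
-0.087 0 0.0175 -0 -0 0 rows>=2.1
-0.102 0 0.1105 -0 -0 0 rows>=3.6
-0.114 0 0.1105 -0 -0 0 rows>=3.8
-0.122 0 0.1105 -0 -0 0 rows>=3.9
```

>>> send_rows(
  targets="-0.04 0 0.0175 0 0 0 54; -0.075 0 0.0175 0 0 0 54; -0.095 0 0.05 0 0 0 54; -0.102 0 0.08 0 0 0 54; -0.102 0 0.1105 0 0 0 54; -0.102 0 0.1105 0 0 0 54; -0.106 0 0.1105 0 0 0 54; -0.11 0 0.1105 0 0 0 54; -0.114 0 0.1105 0 0 0 54; -0.118 0 0.1105 0 0 0 54; -0.122 0 0.1105 0 0 0 54; -0.122 0 0.1105 0 0 0 54",
)

```text
time_s: 11.93
ee_pos: [449.0, -216.6, 33.9]
ee_rot: [179.8, -0.4, 85.7]
force: [4.7, 18.2, 6.7]
gripper_width: 49.3
gripper_force: 9.3
```

```bash
python3 rd.py
```

```text
12.3333 F [ 4.04 16.74  6.19] +- [0.56 0.45 0.47] T [ 2.168 -0.689  0.343] P [ 449.  -216.6   33.8] [179.83  -0.28  85.73] 49.2768559185079 8.416931480169296
```

>>> send_rows(
  targets="-0.001 0 0 0 0 0 54; -0.002 0 0 0 0 0 54; -0.003 0 0 0 0 0 54; -0.003 0 0 0 0 0 54; -0.003 0 0 0 0 0 54",
)

```text
time_s: 12.75
ee_pos: [449.0, -216.5, 33.9]
ee_rot: [179.9, -0.6, 85.7]
force: [7.0, 29.0, 9.9]
gripper_width: 49.2
gripper_force: 15.0
```

>>> send_rows(
  targets="0.004 0 0 0 0 0 54; 0.008 0 0 0 0 0 54; 0.025 0 0 0 0 0 66; 0.04 0 -0.03 0 0 0 66; 0.06 0 -0.07 0 0 0 66; 0.09 0 -0.11 0 0 0 66; 0.123 0.0 -0.11 0 0 0 66; 0.123 0.035 -0.11 0 0 0 66; 0.123 0.07 -0.11 0 0 0 66; 0.123 0.1 -0.11 0 0 0 66; 0.123 0.1 -0.11 0 0 0 66; 0.123 0.1 -0.11 0 0 0 66",
)

```text
time_s: 13.75
ee_pos: [557.0, -107.8, 142.3]
ee_rot: [180.0, 0.0, 85.8]
force: [0.3, 0.2, -0.1]
gripper_width: 60.1
gripper_force: 0.0
```

```bash
python3 - <<'E'
from h import *
commit([-.003,0,0],[0,0,0]);commit([.123,.1,-.11],[0,0,0])
print(json.load(open("cmd.json"))["p"])
from workcell import env,eyes
t=eyes.grab_frame("top"); w=eyes.grab_frame("wrist"); np.save("pics/top2.npy",t,allow_pickle=True); np.save("pics/w3.npy",w,allow_pickle=True)
for r in rects(t,(300,100,420,250)): print("top",np.round(r,1))
a=cv2.resize(t["image"][105:255,285:425],None,fx=3,fy=3,interpolation=cv2.INTER_CUBIC); b=cv2.resize(w["image"][170:320,100:],None,fx=.95,fy=.95)
b=w["image"][150:,130:480]; b=cv2.resize(b,(374,250))
im=np.zeros((450,794,3),np.uint8); im[:,:420]=a; im[:250,420:]=b; cv2.imwrite("pics/m2.png",im)
E
```

```text
[556.0221169439511, -107.47857347643023, 142.0493735245012]
```

View pics/m2.png

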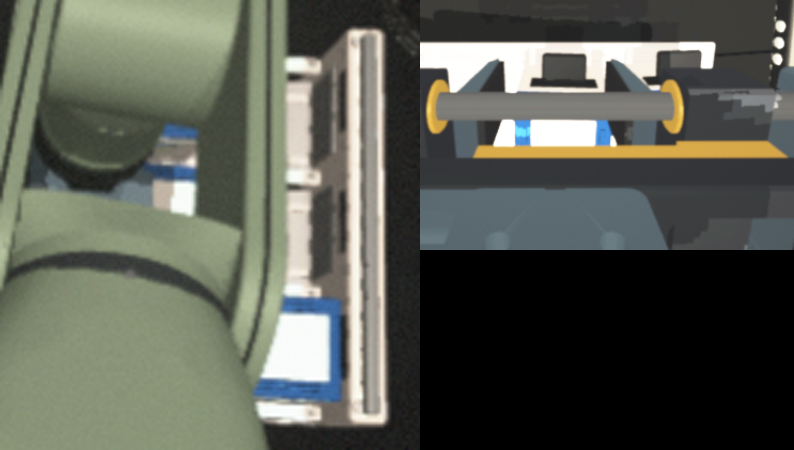

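The top view shows the near lid's far edge at crop column 340, next to the housing. The wrist view shows the middle grip centred between the open fingers.

```bash
python3 - <<'E'
from h import *
t=np.load("pics/top2.npy",allow_pickle=True).item(); w=np.load("pics/w3.npy",allow_pickle=True).item()
hsv=cv2.cvtColor(t["image"],cv2.COLOR_BGR2HSV); m=cv2.inRange(hsv,(95,120,40),(125,255,255))
e=[(np.where(m[r,370:420])[0].max()+370.5,r) for r in range(210,232)]
p=plane(t,e,86)[:,:2]-[550.5,-237.4]; print("lid edge X",np.median(p@xdir(-94.2)))
p=plane(np.load("pics/top0.npy",allow_pickle=True).item(),[(362,0)],86)
t0=np.load("pics/top0.npy",allow_pickle=True).item(); m=cv2.inRange(cv2.cvtColor(t0["image"],cv2.COLOR_BGR2HSV),(95,120,40),(125,255,255))
e=[(np.where(m[r,300:400])[0].max()+300.5,r) for r in range(210,230)]
p=plane(t0,e,86)[:,:2]-[550.5,-237.4]; print("lid edge X initially",np.median(p@xdir(-94.2)))
hp=plane(t0,(np.array([(466,565),(465,40)])+.5)/4-.5+[285,105],100)[:,:2]-[550.5,-237.4]; print("face X at top",hp@xdir(-94.2))
# middle grip in wrist
g=cv2.cvtColor(w["image"],cv2.COLOR_BGR2GRAY); m=((g<70)*255).astype(np.uint8)
x0=130+int(115*350/374); x1=130+int(172*350/374); y0=150+int(48*234/250); y1=150+int(78*234/250)
L=[];Q=[]
for r in range(y0+6,y1):
    d=np.where(g[r,x0:x1]<80)[0]
    if len(d): L.append((x0+d[0]-.5,r));Q.append((x0+d[-1]+.5,r))
print(L[::4],Q[::4]); print(np.median(plane(w,L,64),0),np.median(plane(w,Q,64),0))
tp=[]
for c in range(int(L[5][0])+4,int(Q[5][0])-3):
    d=np.where(g[y0-5:y1,c]<80)[0]; tp.append((c,y0-5+d[0]-.5))
q=plane(w,tp,64)[:,:2]; print("front",q.mean(0),np.degrees(np.arctan(np.polyfit(q[:,0],q[:,1],1)[0]))-90)
# lid front edge
hsv=cv2.cvtColor(w["image"],cv2.COLOR_BGR2HSV); m=cv2.inRange(hsv,(95,100,20),(125,255,255))
e=[]
for c in range(x0-20,x1+20):
    d=np.where(m[y1-5:y1+20,c])[0]
    if len(d): e.append((c,y1-5+d[0]-.5))
if e:
    q=plane(w,e,86)[:,:2]; print("lidfront",np.median(q,0),np.degrees(np.arctan(np.polyfit(q[:,0],q[:,1],1)[0]))-90,e[::8])
E
```

```text
lid edge X 104.68864943945243
lid edge X initially -8.086258131601877
face X at top [105.50534988 105.56654692]
[(np.float64(247.5), 200), (np.float64(245.5), 204), (np.float64(245.5), 208), (np.float64(244.5), 212), (np.float64(244.5), 216), (np.float64(244.5), 220)] [(np.float64(251.5), 200), (np.float64(284.5), 204), (np.float64(284.5), 208), (np.float64(284.5), 212), (np.float64(283.5), 216), (np.float64(283.5), 220)]
[ 543.37097905 -118.4030527    64.        ] [ 579.7634568  -121.12744284   64.        ]
front [ 562.76063989 -109.50074191] -95.10698078415865
```

```bash
python3 - <<'E'
from h import *
plan([((561.2,-117,142),84.5),((561.2,-117,42.6),84.5)])
E
```

```text
-0.0091 0.0059 0 -0 -0 1.3 rows>=0.3
-0.0091 0.0059 0.0994 -0 -0 1.3 rows>=2.4
```

>>> send_rows(
  targets="-0.0091 0.0059 0 0 0 1.3 66; -0.0091 0.0059 0.03 0 0 1.3 66; -0.0091 0.0059 0.06 0 0 1.3 66; -0.0091 0.0059 0.085 0 0 1.3 66; -0.0091 0.0059 0.0994 0 0 1.3 66; -0.0091 0.0059 0.0994 0 0 1.3 66; -0.0091 0.0059 0.0994 0 0 1.3 66; -0.0091 0.0059 0.0994 0 0 1.3 66; -0.0091 0.0059 0.0994 0 0 1.3 66; -0.0091 0.0059 0.0994 0 0 1.3 66; -0.0091 0.0059 0.0994 0 0 1.3 66; -0.0091 0.0059 0.0994 0 0 1.3 66",
)

```text
time_s: 14.85
ee_pos: [561.6, -117.0, 43.3]
ee_rot: [179.9, 0.0, 84.5]
force: [0.1, 0.1, -0.5]
gripper_width: 60.2
gripper_force: 0.0
```

>>> send_rows(
  targets="0 0 0 0 0 0 55; 0 0 0 0 0 0 45; 0 0 0 0 0 0 40; 0 0 0 0 0 0 30; 0 0 0 0 0 0 30; 0 0 0 0 0 0 30; 0 0 0 0 0 0 30",
  grip_force=8,
)

```text
time_s: 15.43
ee_pos: [561.4, -117.0, 42.7]
ee_rot: [180.0, -0.0, 84.5]
force: [1.0, 0.9, -0.1]
gripper_width: 40.0
gripper_force: 8.0
```

```bash
python3 rd.py
```

```text
15.8333 F [ 0.75  0.45 -0.19] +- [0.73 0.41 0.34] T [ 0.013 -0.083  0.048] P [ 561.4 -116.9   42.6] [ 1.7998e+02 -1.0000e-02  8.4500e+01] 40.07895395034477 7.989298403263092
```

>>> send_rows(
  targets="-0.0004 0 -0.0013 0 0.6 0 30; -0.0008 0 -0.0026 0 1.2 0 30; -0.0012 0 -0.0039 0 1.9 0 30; -0.0017 0 -0.0052 0 2.5 0 30; -0.0022 0 -0.0065 0 3.1 0 30; -0.0027 0 -0.0078 0 3.8 0 30; -0.0031 0 -0.009 0 4.4 0 30; -0.0036 0 -0.0103 0 5 0 30; -0.0036 0 -0.0103 0 5 0 30; -0.0036 0 -0.0103 0 5 0 30; -0.0036 0 -0.0103 0 5 0 30; -0.0036 0 -0.0103 0 5 0 30",
)

```text
time_s: 16.83
ee_pos: [560.7, -120.6, 52.7]
ee_rot: [-180.0, -5.0, 84.5]
force: [-0.2, -0.7, -1.0]
gripper_width: 39.7
gripper_force: 8.0
```

```bash
python3 rd.py; python3 - <<'E'
from h import *
commit([-.0036,0,-.0103],[0,5,0])
plan([((561.2,-117,42.6),84.5)])
E
```

```text
17.2333 F [-0.23 -0.49 -1.44] +- [0.31 0.49 0.56] T [-0.261  0.093 -0.009] P [ 560.8 -120.5   52.8] [-179.98   -5.01   84.5 ] 39.84771363051647 7.978848516941071
0.0027 -0 0.0106 -0 -5 0 rows>=0.7
```

>>> send_rows(
  targets="0.0003 0 0.0013 0 -0.6 0 30; 0.0007 0 0.0026 0 -1.2 0 30; 0.001 0 0.0039 0 -1.9 0 30; 0.0014 0 0.0052 0 -2.5 0 30; 0.0017 0 0.0065 0 -3.1 0 30; 0.002 0 0.0079 0 -3.8 0 30; 0.0024 0 0.0093 0 -4.4 0 30; 0.0027 0 0.0106 0 -5 0 30; 0.0027 0 0.0106 0 -5 0 30; 0.0027 0 0.0106 0 -5 0 66; 0.0027 0 0.0106 0 -5 0 66; 0.0027 0 0.0106 0 -5 0 66",
)

```text
time_s: 18.23
ee_pos: [561.4, -117.0, 42.7]
ee_rot: [180.0, -0.0, 84.5]
force: [0.2, 0.7, 0.2]
gripper_width: 57.0
gripper_force: 0.0
```

```bash
sed -i 's/,"P",np/,"+-",np.std(T,0).round(3),"P",np/' rd.py; python3 rd.py
```

```text
18.6333 F [ 0.03 -0.38  0.08] +- [0.5  0.55 0.32] T [-0.084  0.087 -0.019] +- [0.028 0.021 0.02 ] P [ 561.3 -117.1   42.6] [ 1.80e+02 -1.00e-02  8.45e+01] 60.113201817998046 0.0
```

>>> send_rows(
  targets="-0.0008 0 -0.0026 0 1.2 0 66; -0.0017 0 -0.0052 0 2.5 0 66; -0.0027 0 -0.0078 0 3.8 0 66; -0.0036 0 -0.0103 0 5 0 66; -0.0036 0 -0.0103 0 5 0 66; -0.0036 0 -0.0103 0 5 0 66; -0.0036 0 -0.0103 0 5 0 66",
)

```text
time_s: 19.22
ee_pos: [560.8, -120.3, 52.7]
ee_rot: [-180.0, -5.0, 84.5]
force: [-0.2, 0.7, -1.4]
gripper_width: 60.3
gripper_force: 0.4
```

```bash
python3 rd.py
```

```text
19.6167 F [-0.26  1.18 -0.24] +- [0.6  0.37 0.44] T [ 0.005  0.056 -0.008] +- [0.028 0.021 0.021] P [ 560.8 -120.2   52.7] [-179.99   -5.01   84.51] 60.18703145935066 0.47112589700191165
```

>>> send_rows(
  targets="0.003 0 0 0 0 0 66; 0.006 0 0 0 0 0 66; 0.006 0 0 0 0 0 66; 0.006 0 0 0 0 0 66",
)

```text
time_s: 19.95
ee_pos: [561.6, -114.5, 53.5]
ee_rot: [180.0, -5.0, 84.5]
force: [0.4, 0.2, 0.2]
gripper_width: 60.3
gripper_force: 0.0
```

```bash
python3 rd.py;python3 - <<'E'
from h import *
commit([-.0036,0,-.0103],[0,5,0]); commit([.006,0,0],[0,0,0]); print(json.load(open("cmd.json")))
plan([((561.4,-114,46),84.5),((561.4,-114,41),84.5)])
E
```

```text
20.35 F [-0.01 -0.   -0.09] +- [0.58 0.64 0.56] T [-0.15   0.076 -0.03 ] +- [0.025 0.036 0.035] P [ 561.5 -114.7   53.4] [180.    -5.    84.49] 60.12396345215101 0.0
{'p': [561.4691963033652, -114.60631221567377, 53.44796468663328], 'q': [0.7395018798903016, 0.6717397700632164, 0.032287349358627856, -0.029328791750107146]}
-0.0001 -0.0001 0.0075 -0 -5 0 rows>=0.7
-0.0005 -0.0001 0.0125 -0 -5 0 rows>=0.7
```

>>> send_rows(
  targets="-0.0001 0 0.003 0 -2 0 66; -0.0001 0 0.0075 0 -5 0 66; -0.0003 0 0.011 0 -5 0 66; -0.0003 0 0.011 0 -5 0 66; -0.0003 0 0.011 0 -5 0 66; -0.0003 0 0.011 0 -5 0 55; -0.0003 0 0.011 0 -5 0 45; -0.0003 0 0.011 0 -5 0 38; -0.0003 0 0.011 0 -5 0 38; -0.0003 0 0.011 0 -5 0 38; -0.0003 0 0.011 0 -5 0 38; -0.0003 0 0.011 0 -5 0 38",
  grip_force=6,
)

```text
time_s: 21.35
ee_pos: [561.7, -114.3, 42.6]
ee_rot: [180.0, 0.0, 84.5]
force: [0.1, -0.9, 0.3]
gripper_width: 39.8
gripper_force: 6.0
```

>>> send_rows(
  targets="-0.0004 0 -0.0013 0 0.6 0 30; -0.0008 0 -0.0026 0 1.2 0 30; -0.0012 0 -0.0039 0 1.9 0 30; -0.0017 0 -0.0052 0 2.5 0 30; -0.0022 0 -0.0065 0 3.1 0 30; -0.0026 0 -0.0079 0 3.8 0 30; -0.003 0 -0.0092 0 4.4 0 30; -0.0034 0 -0.0105 0 5 0 30; -0.0034 0 -0.0105 0 5 0 30; -0.0034 0 -0.0105 0 5 0 30; -0.0034 0 -0.0105 0 5 0 30; -0.0034 0 -0.0105 0 5 0 30",
)

```text
time_s: 22.35
ee_pos: [561.1, -117.4, 52.8]
ee_rot: [-180.0, -5.0, 84.5]
force: [-0.1, -1.1, -1.5]
gripper_width: 40.2
gripper_force: 6.0
```

```bash
sed -i 's/range(8)/range(int(__import__("sys").argv[1]) if len(__import__("sys").argv)>1 else 8)/' rd.py; python3 rd.py 20;  python3 - <<'E'
from h import *
plan([((561.4,-114.5,42.6),84.5)]); commit([-.0034,0,-.0105],[0,5,0]); plan([((561.4,-114.5,42.6),84.5)])
E
```

```text
23.35 F [-0.2  -0.45 -0.75] +- [0.4  0.45 0.41] T [-0.24   0.085 -0.003] +- [0.034 0.031 0.024] P [ 561.2 -117.3   52.9] [-180.     -5.01   84.5 ] 39.74411711539857 5.990815311670303
-0.0005 0 -0.0016 -0 -0 0 rows>=0.0
0.0025 0 0.0107 -0 -5 0 rows>=0.7
```

>>> send_rows(
  targets="0.0003 0 0.0013 0 -0.6 0 30; 0.0006 0 0.0026 0 -1.2 0 30; 0.0009 0 0.0039 0 -1.9 0 30; 0.0013 0 0.0053 0 -2.5 0 30; 0.0016 0 0.0066 0 -3.1 0 30; 0.0019 0 0.008 0 -3.8 0 30; 0.0022 0 0.0094 0 -4.4 0 30; 0.0025 0 0.0107 0 -5 0 30; 0.0025 0 0.0107 0 -5 0 30; 0.0025 0 0.0107 0 -5 0 66; 0.0025 0 0.0107 0 -5 0 66; 0.0025 0 0.0107 0 -5 0 66",
)

```text
time_s: 24.35
ee_pos: [561.7, -114.0, 42.6]
ee_rot: [180.0, -0.0, 84.5]
force: [0.2, -0.8, 0.0]
gripper_width: 56.7
gripper_force: 0.0
```

```bash
python3 - <<'E'
from h import *
plan([((561.4,-114.5,142),84.5),((665,-118,142),88)])
E
```

```text
-0 0 -0.0994 -0 -0 0 rows>=2.4
0.0064 0.1035 -0.0994 -0 -0 -3.5 rows>=3.4
```

>>> send_rows(
  targets="0 0 0 0 0 0 66; 0 0 -0.03 0 0 0 66; 0 0 -0.065 0 0 0 66; 0 0 -0.0994 0 0 0 66; 0.002 0.035 -0.0994 0 0 -1.2 66; 0.004 0.07 -0.0994 0 0 -2.4 66; 0.0064 0.1035 -0.0994 0 0 -3.5 66; 0.0064 0.1035 -0.0994 0 0 -3.5 66; 0.0064 0.1035 -0.0994 0 0 -3.5 66; 0.0064 0.1035 -0.0994 0 0 -3.5 66",
)

```text
time_s: 25.18
ee_pos: [664.1, -117.4, 141.2]
ee_rot: [-179.9, -0.0, 88.0]
force: [-0.2, 0.3, 0.4]
gripper_width: 60.0
gripper_force: 0.0
```

```bash
python3 - <<'E'
from h import *
from workcell import env,eyes
w=eyes.grab_frame("wrist"); np.save("pics/w4.npy",w,allow_pickle=True)
im=w["image"]; cv2.imwrite("pics/w4.png",cv2.resize(im[170:290,160:380],None,fx=3.5,fy=3.5))
g=cv2.cvtColor(im,cv2.COLOR_BGR2GRAY)
L=[];Q=[]
for r in range(205,222):
    d=np.where(g[r,225:305]<80)[0]
    if len(d): L.append((225+d[0]-.5,r));Q.append((225+d[-1]+.5,r))
print(L[::4],Q[::4]); print(np.median(plane(w,L,64),0),np.median(plane(w,Q,64),0))
c0,c1=int(np.median([a for a,_ in L]))+4,int(np.median([a for a,_ in Q]))-3
tp=[(c,190+np.where(g[190:225,c]<80)[0][0]-.5) for c in range(c0,c1)]
q=plane(w,tp,64)[:,:2]; print("front",np.median(q,0),np.degrees(np.arctan(np.polyfit(q[:,0],q[:,1],1)[0]))-90,tp[::8])
s=env.state();print(s["ee_pos"],s["ee_rot"])
E
```

```text
[(np.float64(236.5), 205), (np.float64(236.5), 209), (np.float64(237.5), 213), (np.float64(237.5), 217), (np.float64(227.5), 221)] [(np.float64(277.5), 205), (np.float64(277.5), 209), (np.float64(277.5), 213), (np.float64(304.5), 217), (np.float64(304.5), 221)]
[ 644.99260091 -129.98247334   64.        ] [ 683.13738525 -131.26084479   64.        ]
front [ 663.94227413 -113.71570967] -91.96596282133451 [(240, np.float64(195.5)), (248, np.float64(195.5)), (256, np.float64(195.5)), (264, np.float64(195.5)), (272, np.float64(195.5))]
[ 663.83713128 -117.44735491  141.52737731] [-1.79892759e+02 -1.70101511e-02  8.79811713e+01]
```

View pics/w4.png

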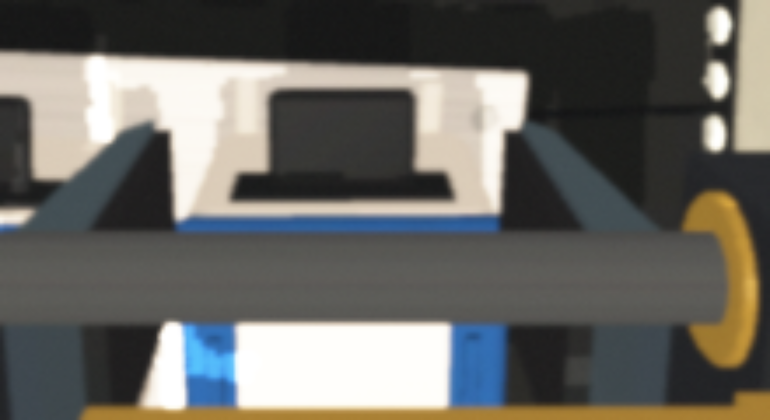

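The far grip is centred between the fingers, spanning columns 236-278 with its front edge at row 195.

```bash
python3 - <<'E'
from h import *
plan([((664.1,-119.8,42.6),88.2)])
E
```

```text
-0.0018 -0.0009 0.0994 -0 -0 -0.2 rows>=2.4
```

>>> send_rows(
  targets="-0.0018 -0.0009 0.03 0 0 -0.2 66; -0.0018 -0.0009 0.06 0 0 -0.2 66; -0.0018 -0.0009 0.085 0 0 -0.2 66; -0.0018 -0.0009 0.0994 0 0 -0.2 66; -0.0018 -0.0009 0.0994 0 0 -0.2 66; -0.0018 -0.0009 0.0994 0 0 -0.2 66; -0.0018 -0.0009 0.0994 0 0 -0.2 66; -0.0018 -0.0009 0.0994 0 0 -0.2 66; -0.0018 -0.0009 0.0994 0 0 -0.2 66; -0.0018 -0.0009 0.0994 0 0 -0.2 66; -0.0018 -0.0009 0.0994 0 0 -0.2 66; -0.0018 -0.0009 0.0994 0 0 -0.2 66",
)

```text
time_s: 26.23
ee_pos: [664.4, -119.2, 42.9]
ee_rot: [180.0, 0.0, 88.2]
force: [0.3, 0.5, 0.3]
gripper_width: 60.1
gripper_force: 0.0
```

>>> send_rows(
  targets="0 0 0 0 0 0 55; 0 0 0 0 0 0 45; 0 0 0 0 0 0 40; 0 0 0 0 0 0 30; 0 0 0 0 0 0 30; 0 0 0 0 0 0 30; 0 0 0 0 0 0 30",
  grip_force=8,
)

```text
time_s: 26.82
ee_pos: [664.4, -119.2, 42.4]
ee_rot: [180.0, -0.0, 88.2]
force: [1.3, 1.1, -0.8]
gripper_width: 40.1
gripper_force: 8.0
```

>>> send_rows(
  targets="-0.0004 0 -0.0013 0 0.6 0 30; -0.0008 0 -0.0026 0 1.2 0 30; -0.0012 0 -0.0039 0 1.9 0 30; -0.0017 0 -0.0052 0 2.5 0 30; -0.0022 0 -0.0065 0 3.1 0 30; -0.0026 0 -0.0079 0 3.8 0 30; -0.003 0 -0.0092 0 4.4 0 30; -0.0034 0 -0.0105 0 5 0 30; -0.0034 0 -0.0105 0 5 0 30; -0.0034 0 -0.0105 0 5 0 30; -0.0034 0 -0.0105 0 5 0 30; -0.0034 0 -0.0105 0 5 0 30",
)

```text
time_s: 27.82
ee_pos: [664.0, -122.8, 52.8]
ee_rot: [-180.0, -5.0, 88.2]
force: [1.0, -0.5, -3.8]
gripper_width: 40.1
gripper_force: 8.0
```

```bash
python3 rd.py 20;  python3 - <<'E'
from h import *
commit([-.0034,0,-.0105],[0,5,0]); plan([((664.1,-119.8,42.6),88.2)])
plan([(bay(X,104),85.8) for X in (-129,-110,-80,-60,-50)],commit=False)
E
```

```text
28.8167 F [ 1.04 -0.94 -3.87] +- [0.51 0.63 0.55] T [-0.363 -0.167  0.095] +- [0.084 0.035 0.025] P [ 664.  -122.8   52.9] [-179.99   -4.99   88.2 ] 39.99538678313465 7.997751832008362
0.0025 0 0.0108 -0 -5 0 rows>=0.7
0.0034 -0.0005 0.0001 -0 -0 2.4 rows>=0.3
-0.0156 -0.0013 0.0001 -0 -0 2.4 rows>=0.4
-0.0456 -0.0025 0.0001 -0 -0 2.4 rows>=1.1
-0.0656 -0.0034 0.0001 -0 -0 2.4 rows>=1.6
-0.0755 -0.0038 0.0001 -0 -0 2.4 rows>=1.8
```

>>> send_rows(
  targets="0.0003 0 0.0013 0 -0.6 0 30; 0.0006 0 0.0026 0 -1.2 0 30; 0.0009 0 0.0039 0 -1.9 0 30; 0.0013 0 0.0053 0 -2.5 0 30; 0.0016 0 0.0066 0 -3.1 0 30; 0.0019 0 0.008 0 -3.8 0 30; 0.0022 0 0.0094 0 -4.4 0 30; 0.0025 0 0.0108 0 -5 0 30; 0.0025 0 0.0108 0 -5 0 30; 0.0025 0 0.0108 0 -5 0 30; 0.0025 0 0.0108 0 -5 0 30",
)

```text
time_s: 29.73
ee_pos: [664.1, -118.8, 42.5]
ee_rot: [-180.0, -0.1, 88.2]
force: [-0.0, 1.2, -3.3]
gripper_width: 40.0
gripper_force: 8.0
```

>>> send_rows(
  targets="0 -0.0004 0 0 0 0.8 30; 0 -0.0006 0 0 0 1.6 30; 0 -0.0006 0 0 0 2.4 30; -0.007 -0.0009 0 0 0 2.4 30; -0.0156 -0.0013 0 0 0 2.4 30; -0.0256 -0.0017 0 0 0 2.4 30; -0.0356 -0.0021 0 0 0 2.4 30; -0.0456 -0.0025 0 0 0 2.4 30; -0.0556 -0.003 0 0 0 2.4 30; -0.0656 -0.0034 0 0 0 2.4 30; -0.0755 -0.0038 0 0 0 2.4 30; -0.0755 -0.0038 0 0 0 2.4 30",
  grip_force=25,
)

```text
time_s: 30.73
ee_pos: [657.7, -198.0, 42.4]
ee_rot: [180.0, 0.2, 85.7]
force: [-0.8, -3.8, -1.2]
gripper_width: 39.4
gripper_force: 25.0
```

```bash
python3 rd.py 2;  python3 - <<'E'
from h import *
commit([-.0755,-.0038,0],[0,0,2.4])
plan([(bay(X,104),85.8) for X in (-40,-20,-15,-13)])
E
```

```text
30.8333 F [-0.71 -2.88 -2.05] +- [0.15 0.17 0.77] T [-0.61   0.165 -0.037] +- [0.004 0.026 0.004] P [ 657.8 -197.2   42.4] [1.800e+02 1.500e-01 8.578e+01] 39.77118622272054 24.98493880033493
-0.01 -0 0.0001 -0 -0 0 rows>=0.2
-0.03 -0 0.0001 -0 -0 0 rows>=0.7
-0.035 -0 0.0001 -0 -0 0 rows>=0.8
-0.037 -0 0.0001 -0 -0 0 rows>=0.9
```

>>> send_rows(
  targets="-0.004 0 0 0 0 0 30; -0.008 0 0 0 0 0 30; -0.012 0 0 0 0 0 30; -0.016 0 0 0 0 0 30; -0.02 0 0 0 0 0 30; -0.024 0 0 0 0 0 30; -0.028 0 0 0 0 0 30; -0.031 0 0 0 0 0 30; -0.033 0 0 0 0 0 30; -0.035 0 0 0 0 0 30; -0.037 0 0 0 0 0 30; -0.037 0 0 0 0 0 30",
)

```text
time_s: 31.83
ee_pos: [656.0, -226.9, 42.4]
ee_rot: [-180.0, -0.5, 85.7]
force: [3.2, 14.2, 0.2]
gripper_width: 39.7
gripper_force: 25.0
```

```bash
python3 rd.py 3
```

```text
31.9833 F [ 3.18 13.88  0.07] +- [0.42 0.31 0.33] T [ 2.24  -0.432  0.01 ] +- [0.008 0.025 0.032] P [ 656.  -226.9   42.5] [180.    -0.42  85.74] 39.32464498152107 25.015904903411865
```

>>> send_rows(
  targets="-0.001 0 0 0 0 0 30; -0.002 0 0 0 0 0 30; -0.003 0 0 0 0 0 30; -0.003 0 0 0 0 0 30; -0.003 0 0 0 0 0 30",
)

```text
time_s: 32.4
ee_pos: [656.1, -227.0, 42.5]
ee_rot: [-180.0, -0.7, 85.7]
force: [3.9, 21.5, 1.1]
gripper_width: 40.0
gripper_force: 25.0
```

>>> send_rows(
  targets="0.003 0 0 0 0 0 30; 0.006 0 0 0 0 0 30; 0.006 0 0 0 0 0 30; 0.006 0 0 0 0 0 66; 0.006 0 0 0 0 0 66; 0.006 0 0 0 0 0 66; 0.006 0 -0.03 0 0 0 66; 0.006 0 -0.07 0 0 0 66; 0.03 0 -0.1 0 0 0 66; 0.07 0 -0.1 0 0 0 66; 0.11 0 -0.1 0 0 0 66; 0.14 0 -0.1 0 0 0 66",
)

```text
time_s: 33.4
ee_pos: [665.5, -93.6, 143.8]
ee_rot: [179.9, 0.0, 85.8]
force: [0.3, -0.3, -0.6]
gripper_width: 60.4
gripper_force: 0.0
```

>>> send_rows(
  targets="0.04 0 -0.02 0 0 0 66; 0.08 0 -0.04 0 0 0 66; 0.12 0 -0.05 0 0 0 66; 0.16 0 -0.05 0 0 0 66; 0.2 0 -0.05 0 0 0 66; 0.2 0 -0.05 0 0 0 66; 0.2 0 -0.05 0 0 0 66",
)

```text
time_s: 33.98
ee_pos: [680.1, 106.3, 192.5]
ee_rot: [180.0, 0.0, 86.0]
force: [-0.0, -1.4, 0.8]
gripper_width: 60.3
gripper_force: 0.0
```

```bash
python3 - <<'E'
from h import *
commit([-.003,0,0],[0,0,0]); commit([.14,0,-.1],[0,0,0]); commit([.2,0,-.05],[0,0,0])
from workcell import env,eyes
t=eyes.grab_frame("top"); f=eyes.grab_frame("scene")
for r in rects(t,(300,100,420,250)): print("top",np.round(r,1),((np.array(r[:2])-[550.5,-237.4])@xdir(-94.2)).round(1))
for r in rects(f,(230,160,420,300)): print("scene",np.round(r,1),((np.array(r[:2])-[550.5,-237.4])@xdir(-94.2)).round(1))
hsv=cv2.cvtColor(t["image"],cv2.COLOR_BGR2HSV); m=cv2.inRange(hsv,(95,120,40),(125,255,255))
for a,b in ((212,230),(132,148)):
    e=[(np.where(m[r,350:420])[0].max()+350.5,r) for r in range(a,b) if m[r,350:420].any()]
    print("edge X",np.median((plane(t,e,86)[:,:2]-[550.5,-237.4])@xdir(-94.2)))
a=cv2.resize(t["image"][105:255,285:425],(420,450),interpolation=cv2.INTER_CUBIC); b=cv2.resize(f["image"][165:310,240:430],(380,290),interpolation=cv2.INTER_CUBIC)
im=np.zeros((450,800,3),np.uint8); im[:,:420]=a; im[:290,420:]=b; cv2.imwrite("pics/m3.png",im)
E
```

```text
top [ 440.4 -283.9   98.2   81.1   85.6] 54.4
top [ 553.2 -187.4   96.7   79.1   85.2] -50.1
top [ 650.4 -299.5   98.1   82.2   85.8] 54.6
scene [ 437.1 -283.1   92.7   82.5   85.9] 53.9
scene [ 549.5 -190.5   99.3   84.8   85. ] -46.7
scene [ 646.2 -296.8   93.    90.1   86.6] 52.3
edge X 104.68864943945243
edge X 102.39629236527874
```

View pics/m3.png

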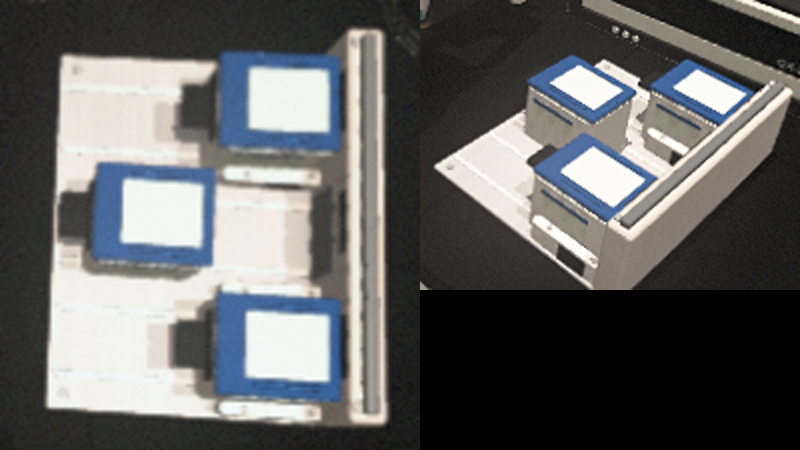

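Both full packs look home and the middle one still stands drawn out. I'll confirm the far pack with the same low face push; the near one stopped at X=-13.2.

```bash
python3 - <<'E'
from h import *
plan([((668,-50,142),85.8)])
plan([(bay(-45,104,125),85.8),(bay(-32,104,32),85.8),(bay(-18,104,32),85.8),(bay(-10,104,32),85.8)])
E
```

```text
-0.1545 -0.0005 0.0505 -0 -0 0 rows>=3.9
-0.1505 0.0005 0.017 -0 -0 0 rows>=3.6
-0.1635 0.0005 0.11 -0 -0 0 rows>=4.7
-0.1775 0.0005 0.11 -0 -0 0 rows>=5.0
-0.1855 0.0005 0.11 -0 -0 0 rows>=5.2
```

>>> send_rows(
  targets="-0.04 0 0.015 0 0 0 54; -0.08 0 0.03 0 0 0 54; -0.12 0 0.045 0 0 0 54; -0.1545 -0.0005 0.0505 0 0 0 54; -0.1545 -0.0005 0.0505 0 0 0 54; -0.1545 -0.0005 0.0505 0 0 0 54",
)

```text
time_s: 34.58
ee_pos: [667.3, -53.7, 141.4]
ee_rot: [-179.9, 0.0, 85.4]
force: [0.2, -0.1, -1.0]
gripper_width: 49.2
gripper_force: 0.0
```

>>> send_rows(
  targets="-0.04 0.0005 0.005 0 0 0 54; -0.08 0.0005 0.01 0 0 0 54; -0.12 0.0005 0.017 0 0 0 54; -0.15 0.0005 0.025 0 0 0 54; -0.16 0.0005 0.06 0 0 0 54; -0.1635 0.0005 0.09 0 0 0 54; -0.1635 0.0005 0.11 0 0 0 54; -0.1635 0.0005 0.11 0 0 0 54; -0.17 0.0005 0.11 0 0 0 54; -0.1775 0.0005 0.11 0 0 0 54; -0.182 0.0005 0.11 0 0 0 54; -0.1855 0.0005 0.11 0 0 0 54",
)

```text
time_s: 35.58
ee_pos: [657.4, -231.7, 34.5]
ee_rot: [179.7, -0.3, 85.7]
force: [3.6, 18.9, 4.9]
gripper_width: 49.1
gripper_force: 9.9
```

>>> send_rows(
  targets="0 0 0 0 0 0 54; -0.002 0 0 0 0 0 54; -0.003 0 0 0 0 0 54; -0.003 0 0 0 0 0 54",
)

```text
time_s: 35.92
ee_pos: [657.4, -231.5, 34.6]
ee_rot: [179.8, -0.5, 85.8]
force: [3.2, 18.1, 2.7]
gripper_width: 49.2
gripper_force: 9.1
```

>>> send_rows(
  targets="0.004 0 0 0 0 0 54; 0.008 0 0 0 0 0 60; 0.03 0 0 0 0 0 60; 0.04 0 -0.03 0 0 0 60; 0.06 0 -0.07 0 0 0 60; 0.09 0 -0.11 0 0 0 60; 0.13 0 -0.13 0 0 0 60; 0.17 0 -0.15 0 0 0 60; 0.21 0 -0.15 0 0 0 60; 0.25 0 -0.15 0 0 0 60; 0.25 0 -0.15 0 0 0 60; 0.25 0 -0.15 0 0 0 60",
)

```text
time_s: 36.92
ee_pos: [673.7, 14.9, 183.4]
ee_rot: [179.9, -0.0, 86.0]
force: [0.8, -0.7, -0.5]
gripper_width: 54.6
gripper_force: 0.0
```

```bash
python3 - <<'E'
from h import *
from workcell import env,eyes
t=eyes.grab_frame("top")
for r in rects(t,(300,100,420,250)): print("top",np.round(r,1),((np.array(r[:2])-[550.5,-237.4])@xdir(-94.2)).round(1))
s=env.state(); print(s["ee_pos"],s["force"]); print(env.job_done())
E
```

```text
top [ 440.4 -283.9   98.2   81.1   85.6] 54.4
top [ 553.3 -187.7   95.3   78.8   85. ] -49.7
top [ 650.5 -299.5   98.2   82.4   85.7] 54.6
[673.41276086  12.61644776 182.8778791 ] [ 0.88908654 -0.34416123 -0.21836461]
the job is handed in; nothing more can be done
None
```

I handed the job in at about 37 s. The near and far packs weighed full and are pushed in against their stops; the latches themselves weren't read. The middle pack weighed spent and still stands drawn out; I tipped it twice to be sure, and handling shifted it about 2 mm.

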